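# Hang the rasp in its rack and bolt it in

### The arm

A 7-joint arm with a two-finger parallel gripper is mounted at the origin on the work surface. World frame = base frame: x ahead of the robot, y to its left, z up, the work surface at z = 0. Lengths are in m, angles in rad, forces in N, time in s.
With the tool pointing down it reaches from about 0.425 to 1.025 m from the base axis. Payload 9.4 kg.
Tool frame: the origin (TCP) lies on the centre line of the jaws, within the pads' length; the fingertips stand robot.tcp_to_tips ahead of it and the grasp point (between the pads) lies 3 mm ahead of it (robot.tcp_to_tips is the distance from the TCP to the fingertips, in m); z points along the fingers, y is the line along which they close (so a half turn about z gives the same grasp; the last joint's range is limited). The gripper opens to 85 mm and grips with 20 to 120 N. Pads are 22 mm wide; open, the fingers measure 114 mm over their backs; the gripper's body (76 mm by 85 mm) begins 54 mm behind the grasp point. The pads swing forward as they close: fully open they stand 13 mm farther back than shut.
Start: joints at [-1.194, 0.599, -0.003, 1.599, 0.002, 0.943, -0.08], TCP at [0.318, 0.652, 0.253] pointing down, gripper open.
Joint ranges: [-2.57, 2.57], [-0.35, 1.97], [-1.29, 1.29], [0.11, 2.56], [-1.05, 4.19], [0.11, 1.86], [-2.63, 2.63]. Speed limits (rad/s): [2.22, 2.22, 3.01, 3.01, 3.14, 3.14, 3.14].

### API

Orientations are given as a unit quaternion [x, y, z, w].
In Python, from station import robot gives the robot as it stands.
- The arm moves only by the tool move_arm, never from a script. Its argument "increments" is a list of rows, each an object of numbers: "dx", "dy", "dz": the shift along the tool's x, y, z normalised to -1 to 1, where 1 is 150 mm; "ax", "ay", "az": the turn, a rotation vector about the tool's x, y, z normalised to -1 to 1, where 1 is 45 degrees. A call has 1 to 20 rows; each row is the pose to reach, as a shift and turn from the pose commanded when the call began, along the tool's axes at that moment; what a row does not reach only later rows make up. A row lasts 1/8 s, in which the tool goes at most 62.5 mm and 10.7 degrees, less where a joint would pass 70% of its speed; a pose out of reach is approached as far as the arm can. A call with a number of a shift or a turn outside -1 to 1 is refused whole. A call with a gripper value outside its range is refused whole. "claw" is the closure in counts, from 0 (fully open) to 255 (shut), set as the call begins (left out, the last holds). The fingers move at their own pace and stop on an object; "grip_force" is the grip in N (left out, the last holds). Time passes only in rows, so rows that repeat a pose let the fingers close. It gives the time, the measured TCP pose, the force, the opening and the grip force at its end, in the units of the state.
- robot.sense(): the state, without advancing time (a new reading comes with each control period).
- robot.read_camera(name): name is "scene" or "side" or "wrist"; returns the picture (480x640x3 uint8, red, green, blue); there is no depth.
- robot.calibration(name): a dict with "mtx" (3x3 intrinsics, pixels), "R" (3x3) and "t" (3): a world point X has camera coordinates R X + t. Camera axes: x right, y down, z forward; pixel columns grow to the right and rows downward; lengths in m; the calibration is good to about 2 mm. A picture is of the moment at which its call begins: read the wrist's pose just before it. calibration takes no time and is no camera call; for the wrist camera it gives the pose at the moment of the call.
- robot.sign_off(): hands the job in; it is judged then, once.
The state is a dict: "time_s": time; "joint_pos": joint angles; "dq": joint speeds; "tau": joint torques, N m; "position": TCP position; "eef_rot": TCP orientation; "wrist_force": force on the tool from outside, world axes, zero at the start; "moment": the same for the moment, N m; "grip_width": opening from 0.0 (shut) to 1.0 (fully open); "grip_force": force on a finger pad.
Only numpy, scipy, OpenCV 4.12 (cv2) and the standard library are available. Lean on these libraries where they do the work, as an engineer would, in place of code of your own. Each camera call takes 0.05 s, during which the arm holds its last target. There are 200 camera calls.

### The job

Draw the round-handled rasp up out of its steel pot and hang it upright in the notch of the wooden rack, its handle shoulder resting on the board and its shank right at the back of the notch. Let go of it, and only then slide the rack's bolt fully home across the mouth of the notch into its keeper. Leave both pots standing where they are, and leave the flat spatula and the wooden shoes alone.

Things in the scene. Friction and masses are not known exactly. Their poses are not given: they have to be found in the camera images.
- rasp: Round wood rasp, 175 mm long, 0.15 to 0.31 kg, standing loose, foot down, in one of two like pots. Origin: centre of the foot end; z runs along it to the handle end. Dark steel shank 16 mm diameter, 0 to 95 mm. Round pale wood handle 36 mm diameter, 95 mm (flat shoulder with a steel ferrule) to 175 mm. It hangs by the shoulder.
- pot_rasp: Dark steel pot that holds the rasp: loose, 0.6 kg, 90 mm tall, tube 44 mm outside and 36 mm inside diameter on a round foot of 80 mm diameter, inner floor 11 mm above its underside. Origin: centre of the underside, z up. When the rasp stands in it, the handle shoulder is 16 mm above the rim.
- pot_spatula: The other pot, same as the first, which holds the flat spatula; the two pots may stand either way round. Origin: centre of the underside, z up.
- spatula: Flat pale wooden spatula, 12 x 28 x 175 mm, loose, standing in the other pot. Origin: centre of its foot end, z along it. To be left alone.
- rack: Wooden rack screwed to the bench, 150 mm tall: base 14 mm thick, back board, 12 mm top board with its top face at 150 mm. Origin: on the bench, below the notch's middle line; x from the notch mouth (robot's side) to the back, y left, z up. Top board: x -83 to 60, y -150 to 60 mm. Below the notch it is free down to the base.
- seat (a point): Rack point (rack axes) on the board's top face, 150 mm high, where the axis of the fully seated rasp passes: rack x -23, y 0. The notch, 24 mm wide, centred on y = 0, runs from the front edge (rack x -83 mm) to a square end (x -15 mm). The hung rasp's foot is 95 mm below this point.
- bolt (a joint): Barrel bolt, steel rod 10 mm diameter, axis 11 mm above the board, along rack x = -60 mm. Value in m along rack +y: 0 = fully back (rod tip at rack y = -30 mm, clear of the notch), 0.062 = fully home at its stop (tip at y = +32 mm, in the keeper). Starts at 0 to 0.015. About 1.5 N of friction; stays where left. A handle at the back of the notch clears the rod by 14 mm.
- bolt_knob (a point): Centre of the top of the bolt's upright round steel knob, 14 mm diameter, standing from the rod to 50 mm above the board; at rack x = -60 mm, y = -116 mm plus the bolt's value. Push the knob's side towards rack +y to shut the bolt.
- keeper (a point): Centre of the keeper, a steel staple 16 mm long (y) and 22 mm wide (x), top 20 mm above the board, at rack x = -60, y = +30 mm, point 11 mm above the board. Two like staples, 8 mm long, guide the bolt at rack y = -36 and -128 mm.
- clog_left: Loose child-size carved wooden shoe, 215 mm long, 90 mm wide, 75 mm tall, on the far left. Origin: centre of the underside, x to the toe. To be left alone.
- clog_right: A like wooden shoe on the near right. Origin: centre of the underside, x to the toe. To be left alone.
Mind the look-alikes: they are no part of the job. Of the things shaped like the rasp, the wood one is meant. What is shaped like the pot_rasp but blue or pink is not meant.

How it is judged:
By the outcome, as a careful person would: the job done as asked, in the order asked, and still so for the second after the job is handed in, with the robot touching nothing.
It also fails if it takes over 54 s, if anything falls off the work surface, if the arm or the gripper's body presses on something with over 40 N, if the wrist force passes 120 N, or if a joint passes its speed limit or range.

## Working session

There is one attempt and no reset: what is moved stays moved. The work goes in short steps, Python scripts to look and compute and a tool call to move; the robot and the scene stay as the last step left them, time stands still between calls to the robot, and variables do not carry over. Pictures are saved under pics/ and viewed, at most 10 in all, crops included, and the job is handed in when it is done.

Besides the shell and the picture viewer there is one more tool, called after "Call:" in YAML: its name, and indented under it one key for each argument. move_arm: Moves the arm, as the interface text tells. Scaled input: -1 to 1 covers 150 mm each way for a shift and 45 degrees each way for a turn. Its arguments: {"type":"object","properties":{"increments":{"type":"array"},"claw":{"type":"number"},"grip_force":{"type":"number"}},"required":["increments"]}

```bash
mkdir -p pics; ls; python3 - <<'E'
from station import robot
import cv2
s=robot.sense(); print({k:s[k] for k in('time_s','position','eef_rot','grip_width')}, robot.tcp_to_tips)
for n in('scene','side'):
    im=robot.read_camera(n); cv2.imwrite(f'pics/{n}0.png',im[:,:,::-1])
    c=robot.calibration(n); print(n,c['mtx'],c['R'],c['t'])
E
```

```text
pics
{'time_s': 0.0, 'position': array([0.3176469 , 0.65121671, 0.25241399]), 'eef_rot': array([ 2.24911050e-01,  9.74378993e-01, -7.66803603e-04, -1.00171853e-04]), 'grip_width': 1.0007163132537598} 0.022
scene [[524.11259594   0.         315.06054114]
 [  0.         524.11259594 232.10131598]
 [  0.           0.           1.        ]] [[ 0.48512898  0.87425893 -0.01792171]
 [ 0.49247819 -0.29009845 -0.82055355]
 [-0.72257533  0.38924826 -0.57128862]] [-0.26156398 -0.15174392  1.72865109]
side [[613.11021159   0.         319.90169603]
 [  0.         613.11021159 233.13329643]
 [  0.           0.           1.        ]] [[ 0.97072556 -0.24001219  0.00927579]
 [-0.16078145 -0.67799829 -0.717264  ]
 [ 0.17844108  0.69477512 -0.69673977]] [-0.52777591  0.18440233  1.39583561]
```

View pics/scene0.png

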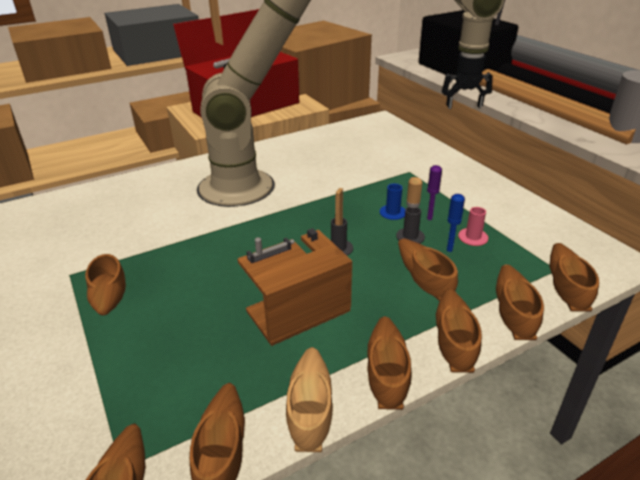

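View pics/side0.png

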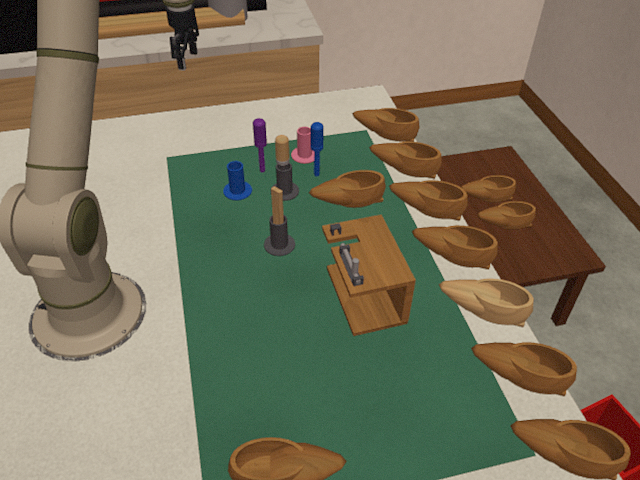

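The rasp, with its fat round handle, is in the far pot: scene (413,195), side (283,155). The spatula is in the nearer pot: scene (340,215), side (278,210). The rack notch opens towards the robot, at side (340,240). I'll enlarge both.

```bash
python3 - <<'E'
import cv2
a=cv2.imread('pics/scene0.png')[160:350,230:450]; cv2.imwrite('pics/sc.png',cv2.resize(a,None,fx=3,fy=3,interpolation=2))
a=cv2.imread('pics/side0.png')[110:340,220:430]; cv2.imwrite('pics/sd.png',cv2.resize(a,None,fx=2.6,fy=2.6,interpolation=2))
E
```

```text
(no output)
```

View pics/sc.png

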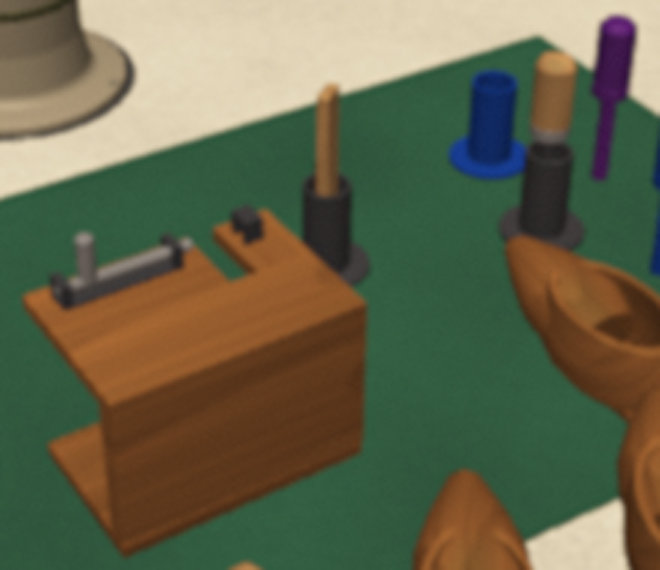

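View pics/sd.png

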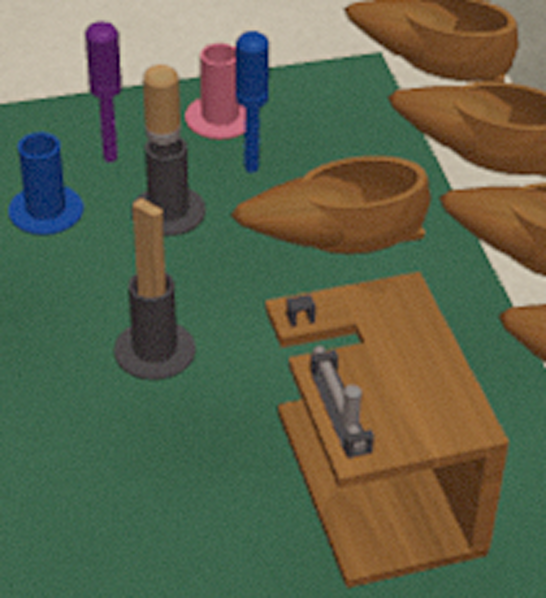

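```bash
cat > h.py <<'E'
import numpy as np, cv2
from scipy.optimize import least_squares
from station import robot
C={n:robot.calibration(n) for n in('scene','side')}
def proj(c,X):
    p=(np.atleast_2d(X)@c['R'].T+c['t'])@c['mtx'].T; return p[:,:2]/p[:,2:]
def crop(p,s,o): return (np.atleast_2d(p)+.5)/s-.5+np.array(o)
sc=lambda p:crop(p,3,(230,160)); sd=lambda p:crop(p,2.6,(220,110))
def tri(a,b):
    f=lambda X:np.r_[(proj(C['scene'],X)-a).ravel(),(proj(C['side'],X)-b).ravel()]
    r=least_squares(f,[.6,0,.1]); return r.x,np.abs(r.fun).max()
E
python3 - <<'E'
from h import *
P=np.array([(-83,60),(60,60),(60,-150),(-83,-150),(-83,12),(-15,12),(-15,-12),(-83,-12)])/1e3
A=sc([(265,210),(366,303),(108,403),(25,298),(214,233),(253,272),(232,281),(193,250)])
B=sd([(266,300),(420,273),(506,440),(340,482),(281,345),(357,325),(362,343),(289,360)])
def W(v,P,z):
    c,s=np.cos(v[2]),np.sin(v[2]); return np.c_[P@np.array([[c,s],[-s,c]])+v[:2],np.full(len(P),z)]
f=lambda v:np.r_[(proj(C['scene'],W(v,P,.15))-A).ravel(),(proj(C['side'],W(v,P,.15))-B).ravel()]
r=least_squares(f,[.7,0,0],loss='soft_l1'); print('rack',r.x,np.degrees(r.x[2])); print(f(r.x).reshape(2,-1,2).round(1).tolist())
v=r.x; print('seat',W(v,np.array([[-.023,0]]),.15),'knob0',W(v,np.array([[-.06,-.116]]),.2))
for n,a,b in [('knobtop',(84,236),(353,390)),('raspTop',(556,62),(161,75)),('raspSh',(548,140),(164,140)),('rim',(548,150),(166,148)),('foot',(541,230),(171,212)),('spTop',(329,90),(148,205)),('spRim',(327,182),(152,283)),('spFoot',(337,262),(154,352)),('clogtip',(520,240),(240,213)),('purpleTop',(618,25),(102,30)),('purpleFoot',(600,178),(110,158)),('bluepotrim',(493,80),(40,143)),('bluestickTop',(10,10),(252,40))]:
    x,e=tri(sc(a),sd(b)); print(n,x.round(4),round(e,2))
k=tri(sc((84,236)),sd((353,390)))[0]; c,s=np.cos(v[2]),np.sin(v[2]); d=k[:2]-v[:2]; print('knob in rack',c*d[0]+s*d[1],-s*d[0]+c*d[1])
E
```

```text
rack [ 0.63347522 -0.05034606  0.033302  ] 1.9080638366753364
[[[0.4, -0.4], [0.5, -0.1], [0.6, 0.7], [-0.6, -0.9], [-0.1, -1.8], [1.8, -0.1], [-0.4, 0.3], [-2.1, -4.3]], [[-0.1, 1.0], [-0.1, 0.2], [1.1, 1.7], [-0.3, -0.5], [0.0, -1.9], [-0.1, 0.1], [1.4, 0.5], [0.0, -0.3]]]
seat [[ 0.61048797 -0.05111186  0.15      ]] knob0 [[ 0.57737081 -0.16827949  0.2       ]]
knobtop [ 0.5773 -0.1587  0.2018] 0.22
raspTop [0.5185 0.3154 0.1813] 0.44
raspSh [0.5187 0.3151 0.1009] 0.3
rim [0.5203 0.3148 0.0909] 0.19
foot [0.5229 0.3143 0.0042] 0.27
spTop [0.4668 0.1152 0.187 ] 0.45
spRim [0.4664 0.114  0.0934] 0.27
spFoot [ 0.4655  0.1235 -0.0027] 1.09
clogtip [0.5809 0.2409 0.0538] 0.22
purpleTop [0.477  0.4208 0.1708] 0.68
purpleFoot [4.762e-01 4.235e-01 4.000e-04] 0.63
bluepotrim [0.3949 0.3458 0.0944] 0.7
bluestickTop [ 0.5209 -0.121   0.4324] 37.34
knob in rack -0.05980042081912159 -0.10647163920677807
```

Rasp axis is at about (0.519, 0.315) and nearly upright. Seat is about (0.610, -0.051), with the rack turned 1.9°. First I'll turn the jaws to the rack's y axis and move towards the rasp.

```bash
cat >> h.py <<'E'
from scipy.spatial.transform import Rotation as Ro
YAW=0.0333
def to(t,yaw=YAW):
    s=robot.sense(); R=Ro.from_quat(s['eef_rot']); p=s['position']
    D=np.array([[-np.cos(yaw),-np.sin(yaw),0],[-np.sin(yaw),np.cos(yaw),0],[0,0,-1]]).T
    D=np.array([[-np.cos(yaw),-np.sin(yaw),0],[-np.sin(yaw),np.cos(yaw),0],[0,0,-1.]]).T
    print('t',s['time_s'],'p',p.round(4),'F',np.round(s['wrist_force'],1),'w',round(s['grip_width'],3))
    print('shift',(R.inv().apply(np.array(t)-p)/.15).round(3),'turn',((R.inv()*Ro.from_matrix(D)).as_rotvec()/(np.pi/4)).round(3))
E
sed -i '0,/^    D=/{/^    D=/d}' h.py
python3 -c "
from h import *; to([.519,.315,.253])"
```

```text
t 0.1 p [0.3176 0.6513 0.2525] F [-0.   0.2 -0. ] w 0.998
shift [-2.189e+00 -1.427e+00 -1.000e-03] turn [-0.002 -0.    -0.62 ]
```

Call:
move_arm:
  increments:
    - {"dx": -0.3,"dy": -0.2,"az": -0.2}
    - {"dx": -0.65,"dy": -0.4,"az": -0.4}
    - {"dx": -1,"dy": -0.65,"az": -0.62}
    - {"dx": -1,"dy": -0.65,"az": -0.62}
    - {"dx": -1,"dy": -0.65,"az": -0.62}
    - {"dx": -1,"dy": -0.65,"az": -0.62}
  claw: 0

```text
schema error: expected keys dx, dy, dz, ax, ay, az
```

```bash
python3 -c "
from h import *; to([.519,.315,.253])"
```

```text
t 0.1 p [0.3176 0.6513 0.2525] F [-0.   0.2 -0. ] w 0.998
shift [-2.189e+00 -1.427e+00 -1.000e-03] turn [-0.002 -0.    -0.62 ]
```

All six keys are needed.

Call:
move_arm:
  increments:
    - {"dx": -0.3,"dy": -0.2,"dz": 0,"ax": 0,"ay": 0,"az": -0.2}
    - {"dx": -0.65,"dy": -0.4,"dz": 0,"ax": 0,"ay": 0,"az": -0.4}
    - {"dx": -1,"dy": -0.65,"dz": 0,"ax": 0,"ay": 0,"az": -0.62}
    - {"dx": -1,"dy": -0.65,"dz": 0,"ax": 0,"ay": 0,"az": -0.62}
    - {"dx": -1,"dy": -0.65,"dz": 0,"ax": 0,"ay": 0,"az": -0.62}
    - {"dx": -1,"dy": -0.65,"dz": 0,"ax": 0,"ay": 0,"az": -0.62}
  claw: 0

```text
time_s: 0.85
position: [0.4087, 0.4997, 0.2531]
eef_rot: [-0.017, 1.0, 0.0, -0.0]
wrist_force: [-0.7, 0.6, 0.5]
grip_width: 1.0
grip_force: 0.0
```

```bash
python3 -c "
from h import *; to([.519,.315,.253])"
```

```text
t 0.85 p [0.4087 0.4997 0.2531] F [-0.7  0.6  0.5] w 1.0
shift [-0.692 -1.256 -0.   ] turn [ 0.001 -0.001  0.002]
```

Call:
move_arm:
  increments:
    - {"dx": -0.3,"dy": -0.4,"dz": 0,"ax": 0,"ay": 0,"az": 0}
    - {"dx": -0.55,"dy": -0.7,"dz": 0,"ax": 0,"ay": 0,"az": 0}
    - {"dx": -0.69,"dy": -1,"dz": 0,"ax": 0,"ay": 0,"az": 0}
    - {"dx": -0.69,"dy": -1,"dz": 0,"ax": 0,"ay": 0,"az": 0}
    - {"dx": -0.69,"dy": -1,"dz": 0,"ax": 0,"ay": 0,"az": 0}

```text
time_s: 1.48
position: [0.5175, 0.3534, 0.2532]
eef_rot: [-0.017, 1.0, 0.0, -0.0]
wrist_force: [0.2, -0.2, -0.3]
grip_width: 0.998
grip_force: 0.0
```

Call:
move_arm:
  increments:
    - {"dx": 0,"dy": -0.15,"dz": 0,"ax": 0,"ay": 0,"az": 0}
    - {"dx": 0,"dy": -0.256,"dz": 0,"ax": 0,"ay": 0,"az": 0}
    - {"dx": 0,"dy": -0.256,"dz": 0,"ax": 0,"ay": 0,"az": 0}
    - {"dx": 0,"dy": -0.256,"dz": 0,"ax": 0,"ay": 0,"az": 0}
    - {"dx": 0,"dy": -0.256,"dz": 0,"ax": 0,"ay": 0,"az": 0}

```text
time_s: 2.1
position: [0.5195, 0.3141, 0.2533]
eef_rot: [-0.017, 1.0, 0.0, 0.0]
wrist_force: [0.5, 0.2, -0.8]
grip_width: 0.999
grip_force: 0.0
```

```bash
python3 -c "
from h import *; to([.519,.315,.155])
c=robot.calibration('wrist'); cv2.imwrite('pics/w1.png',robot.read_camera('wrist')[:,:,::-1])
print(proj(c,[[.519,.315,.186],[.519,.315,.106]]))"
```

```text
t 2.1 p [0.5195 0.3141 0.2533] F [ 0.5  0.2 -0.8] w 0.999
shift [0.003 0.006 0.656] turn [0.001 0.    0.001]
[[317.07569057 272.82604903]
 [316.73592142 229.75806927]]
```

View pics/w1.png

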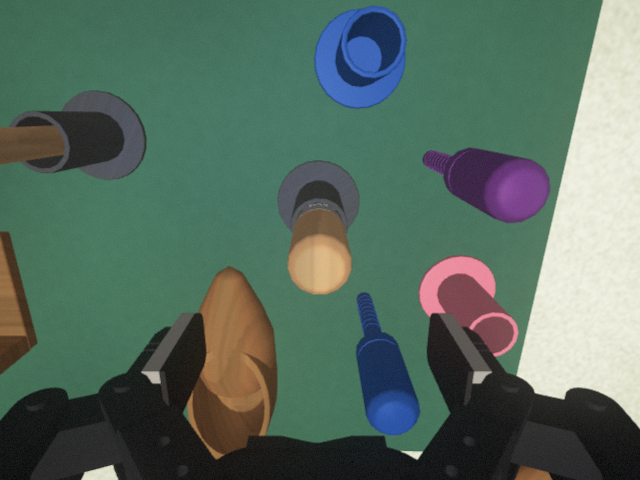

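The handle top is at (320,268), against (317,273) predicted. So the rasp is about 2 mm further towards -x and +y, and the path down is clear. I'll descend, then close.

Call:
move_arm:
  increments:
    - {"dx": 0.017,"dy": 0.02,"dz": 0.2,"ax": 0,"ay": 0,"az": 0}
    - {"dx": 0.017,"dy": 0.02,"dz": 0.4,"ax": 0,"ay": 0,"az": 0}
    - {"dx": 0.017,"dy": 0.02,"dz": 0.55,"ax": 0,"ay": 0,"az": 0}
    - {"dx": 0.017,"dy": 0.02,"dz": 0.63,"ax": 0,"ay": 0,"az": 0}
    - {"dx": 0.017,"dy": 0.02,"dz": 0.63,"ax": 0,"ay": 0,"az": 0}
    - {"dx": 0.017,"dy": 0.02,"dz": 0.63,"ax": 0,"ay": 0,"az": 0}

```text
time_s: 2.9
position: [0.5174, 0.3166, 0.1596]
eef_rot: [-0.017, 1.0, 0.0, 0.001]
wrist_force: [0.4, 0.8, 0.4]
grip_width: 0.999
grip_force: 0.0
```

Call:
move_arm:
  increments:
    - {"dx": 0,"dy": 0,"dz": 0,"ax": 0,"ay": 0,"az": 0}
    - {"dx": 0,"dy": 0,"dz": 0,"ax": 0,"ay": 0,"az": 0}
    - {"dx": 0,"dy": 0,"dz": 0,"ax": 0,"ay": 0,"az": 0}
    - {"dx": 0,"dy": 0,"dz": 0,"ax": 0,"ay": 0,"az": 0}
    - {"dx": 0,"dy": 0,"dz": 0,"ax": 0,"ay": 0,"az": 0}
    - {"dx": 0,"dy": 0,"dz": 0,"ax": 0,"ay": 0,"az": 0}
    - {"dx": 0,"dy": 0,"dz": 0,"ax": 0,"ay": 0,"az": 0}
    - {"dx": 0,"dy": 0,"dz": 0,"ax": 0,"ay": 0,"az": 0}
  claw: 255
  grip_force: 60

```text
time_s: 3.9
position: [0.5172, 0.3164, 0.1594]
eef_rot: [-0.017, 1.0, 0.0, 0.0]
wrist_force: [-0.4, -0.8, 5.1]
grip_width: 0.407
grip_force: 59.3
```

Call:
move_arm:
  increments:
    - {"dx": 0,"dy": 0,"dz": -0.1,"ax": 0,"ay": 0,"az": 0}
    - {"dx": 0,"dy": 0,"dz": -0.2,"ax": 0,"ay": 0,"az": 0}
    - {"dx": 0,"dy": 0,"dz": -0.32,"ax": 0,"ay": 0,"az": 0}
    - {"dx": 0,"dy": 0,"dz": -0.45,"ax": 0,"ay": 0,"az": 0}
    - {"dx": 0,"dy": 0,"dz": -0.6,"ax": 0,"ay": 0,"az": 0}
    - {"dx": 0,"dy": 0,"dz": -0.75,"ax": 0,"ay": 0,"az": 0}
    - {"dx": 0,"dy": 0,"dz": -0.9,"ax": 0,"ay": 0,"az": 0}
    - {"dx": 0,"dy": 0,"dz": -1,"ax": 0,"ay": 0,"az": 0}
    - {"dx": 0,"dy": 0,"dz": -1,"ax": 0,"ay": 0,"az": 0}
    - {"dx": 0,"dy": 0,"dz": -1,"ax": 0,"ay": 0,"az": 0}

```text
time_s: 5.15
position: [0.5166, 0.316, 0.3082]
eef_rot: [-0.017, 1.0, -0.0, -0.0]
wrist_force: [-0.2, -0.6, -2.8]
grip_width: 0.411
grip_force: 60.1
```

```bash
python3 -c "
from h import *; to([.605,-.05,.309])
a=robot.read_camera('scene')[100:260,340:500,::-1];b=robot.read_camera('side')[20:240,200:420,::-1]
cv2.imwrite('pics/l1.png',np.hstack([cv2.resize(a,(400,400)),cv2.resize(b,(400,400))]))"
```

```text
t 5.15 p [0.5166 0.316  0.3082] F [-0.2 -0.6 -2.8] w 0.411
shift [-0.508 -2.458 -0.004] turn [-0.001 -0.001 -0.   ]
```

View pics/l1.png

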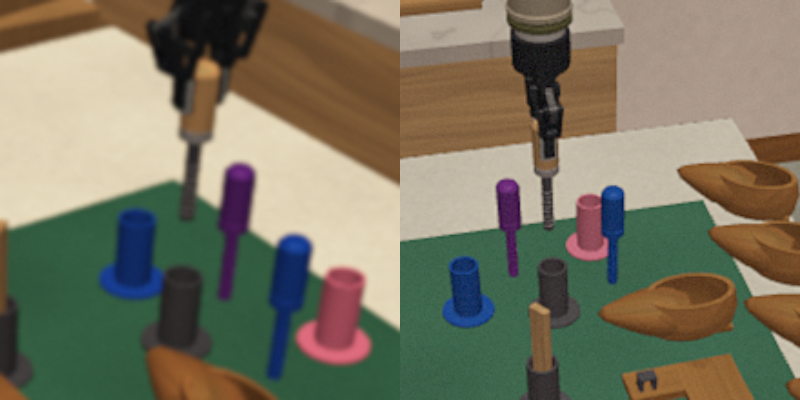

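The rasp is clear of the pot, which still stands. Its foot is at crop (187,217) scene and (549,228) side. I'll measure its tilt in the grip.

```bash
python3 -c "
from h import *
A=lambda p:crop(p,2.5,(340,100)); B=lambda p:crop(np.array(p)-[400,0],400/220,(200,20))
for n,a,b in [('foot',(187,219),(549,228)),('shoulder',(196.5,138),(545.5,174))]: print(n,tri(A(a),B(b)))"
```

```text
foot (array([0.51819228, 0.31631714, 0.15982605]), np.float64(0.40519888147477445))
shoulder (array([0.51652784, 0.3183116 , 0.25162363]), np.float64(0.23592817429303636))
```

Call:
move_arm:
  increments:
    - {"dx": -0.08,"dy": -0.25,"dz": 0,"ax": 0,"ay": 0,"az": 0}
    - {"dx": -0.15,"dy": -0.5,"dz": 0,"ax": 0,"ay": 0,"az": 0}
    - {"dx": -0.22,"dy": -0.75,"dz": 0,"ax": 0,"ay": 0,"az": 0}
    - {"dx": -0.3,"dy": -1,"dz": 0,"ax": 0,"ay": 0,"az": 0}
    - {"dx": -0.3,"dy": -1,"dz": 0,"ax": 0,"ay": 0,"az": 0}

```text
time_s: 5.88
position: [0.5678, 0.1638, 0.308]
eef_rot: [-0.014, 1.0, -0.001, -0.0]
wrist_force: [0.1, -0.1, -2.7]
grip_width: 0.407
grip_force: 60.7
```

Call:
move_arm:
  increments:
    - {"dx": -0.05,"dy": -0.25,"dz": 0,"ax": 0,"ay": 0,"az": 0}
    - {"dx": -0.1,"dy": -0.5,"dz": 0,"ax": 0,"ay": 0,"az": 0}
    - {"dx": -0.15,"dy": -0.75,"dz": 0,"ax": 0,"ay": 0,"az": 0}
    - {"dx": -0.2,"dy": -1,"dz": 0,"ax": 0,"ay": 0,"az": 0}
    - {"dx": -0.2,"dy": -1,"dz": 0,"ax": 0,"ay": 0,"az": 0}

```text
time_s: 6.5
position: [0.6021, 0.016, 0.308]
eef_rot: [-0.014, 1.0, -0.001, -0.0]
wrist_force: [-1.0, -0.7, -2.9]
grip_width: 0.407
grip_force: 61.1
```

```bash
python3 -c "
from h import *; to([.605,-.05,.309])"
```

```text
t 6.5 p [0.6021 0.016  0.308 ] F [-1.  -0.7 -2.9] w 0.407
shift [-0.007 -0.44  -0.006] turn [-0.002 -0.001 -0.006]
```

Call:
move_arm:
  increments:
    - {"dx": 0,"dy": 0,"dz": -0.08,"ax": 0,"ay": 0,"az": 0}
    - {"dx": 0,"dy": 0,"dz": -0.15,"ax": 0,"ay": 0,"az": 0}
    - {"dx": 0,"dy": -0.15,"dz": -0.15,"ax": 0,"ay": 0,"az": 0}
    - {"dx": 0.01,"dy": -0.3,"dz": -0.15,"ax": 0,"ay": 0,"az": 0}
    - {"dx": 0.01,"dy": -0.45,"dz": -0.15,"ax": 0,"ay": 0,"az": 0}
    - {"dx": 0.01,"dy": -0.45,"dz": -0.15,"ax": 0,"ay": 0,"az": 0}
    - {"dx": 0.01,"dy": -0.45,"dz": -0.15,"ax": 0,"ay": 0,"az": 0}

```text
time_s: 7.38
position: [0.6027, -0.047, 0.3318]
eef_rot: [-0.017, 1.0, 0.0, 0.0]
wrist_force: [-0.6, 0.6, -2.8]
grip_width: 0.407
grip_force: 61.1
```

```bash
python3 -c "
from h import *; to([.600,-.0515,.309])
a=robot.read_camera('scene')[120:300,230:410,::-1];b=robot.read_camera('side')[120:320,280:480,::-1]
c=robot.calibration('wrist');w=robot.read_camera('wrist')[:,:,::-1]; cv2.imwrite('pics/w2.png',w)
cv2.imwrite('pics/l2.png',np.hstack([cv2.resize(a,(400,400),interpolation=2),cv2.resize(b,(400,400),interpolation=2)]))
v=[.63348,-.05035,.0333];cc,s=np.cos(v[2]),np.sin(v[2])
for p in [(-83,12),(-83,-12),(-15,12),(-15,-12)]:
  x,y=np.array(p)/1e3; X=[v[0]+cc*x-s*y,v[1]+s*x+cc*y,.15]
  print(p,proj(c,X),(proj(C['scene'],X)-[230,120])*400/180,(proj(C['side'],X)-[280,120])*2)"
```

```text
t 7.375 p [ 0.6027 -0.047   0.3318] F [-0.6  0.6 -2.8] w 0.407
shift [ 0.019 -0.029  0.152] turn [0.001 0.001 0.002]
(-83, 12) [[325.45519311 151.97970994]] [[157.45871902 256.71848216]] [[ 95.57725032 240.90092624]]
(-83, -12) [[294.09445634 151.94651601]] [[137.54467195 263.80174318]] [[101.72961897 255.7969708 ]]
(-15, 12) [[324.73782238 236.72646422]] [[190.63091179 289.38314112]] [[153.78581838 229.63838972]]
(-15, -12) [[295.46770978 236.70186034]] [[170.17771046 297.0345251 ]] [[160.58429517 244.24714465]]
```

View pics/l2.png

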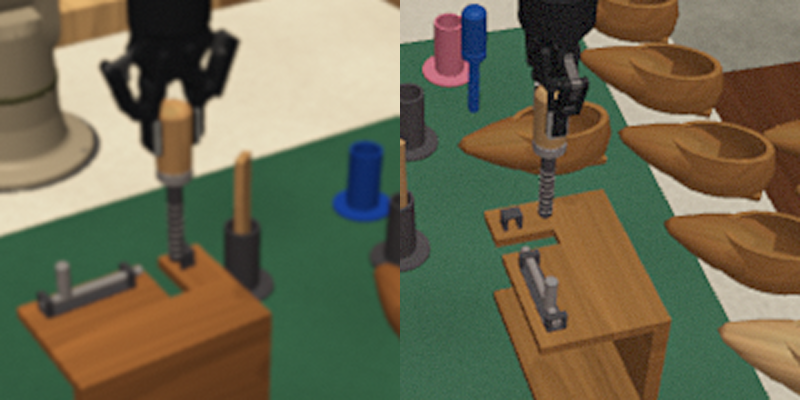

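View pics/w2.png

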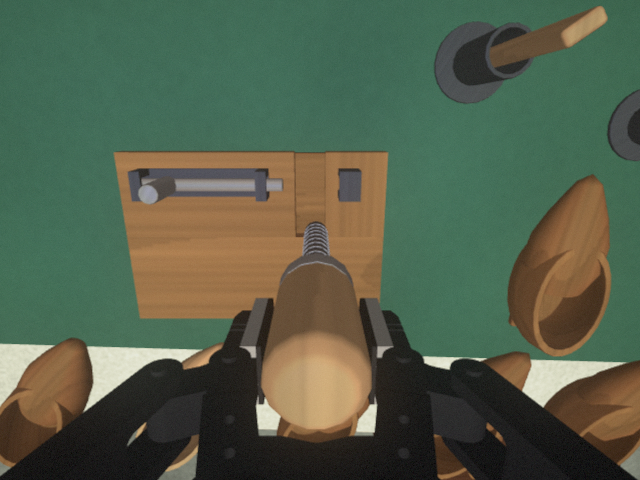

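The notch edges in the wrist picture (columns 294–325, front row 152) match the rack model to within a pixel. The foot is at about (315,228). I'll work out where the foot lies in rack axes.

```bash
python3 -c "
from h import *
c=robot.calibration('wrist')
a=crop((177.5,256),400/180,(230,120)); b=crop((546-400,213),2,(280,120))
v=[.63348,-.05035,.0333];cc,s=np.cos(v[2]),np.sin(v[2])
rk=lambda X:np.array([cc*(X[0]-v[0])+s*(X[1]-v[1]),-s*(X[0]-v[0])+cc*(X[1]-v[1])])*1e3
print(tri(a,b)); X=tri(a,b)[0]; print(rk(X))
for z in(.180,.184,.187):
  r=least_squares(lambda q:(proj(c,[q[0],q[1],z])-[315,228]).ravel(),[.6,-.05]).x; print(z,r,rk(r))
print('tcp',rk(robot.sense()['position']))"
```

```text
(array([ 0.60446493, -0.04636759,  0.18651343]), np.float64(0.02992308413001865))
[-28.86639536   4.94622054]
0.18 [ 0.60213592 -0.04754917] [-31.23345666   3.84284068]
0.184 [ 0.60097486 -0.04757971] [-32.39488285   3.85097776]
0.187 [ 0.60010407 -0.04760261] [-33.26595248   3.85708058]
tcp [-30.6922967   4.1452148]
```

Call:
move_arm:
  increments:
    - {"dx": 0.015,"dy": -0.028,"dz": 0,"ax": 0,"ay": 0,"az": 0}
    - {"dx": 0.015,"dy": -0.028,"dz": 0.05,"ax": 0,"ay": 0,"az": 0}
    - {"dx": 0.015,"dy": -0.028,"dz": 0.1,"ax": 0,"ay": 0,"az": 0}
    - {"dx": 0.015,"dy": -0.028,"dz": 0.15,"ax": 0,"ay": 0,"az": 0}
    - {"dx": 0.015,"dy": -0.028,"dz": 0.2,"ax": 0,"ay": 0,"az": 0}
    - {"dx": 0.015,"dy": -0.028,"dz": 0.25,"ax": 0,"ay": 0,"az": 0}
    - {"dx": 0.015,"dy": -0.028,"dz": 0.3,"ax": 0,"ay": 0,"az": 0}
    - {"dx": 0.015,"dy": -0.028,"dz": 0.35,"ax": 0,"ay": 0,"az": 0}

```text
time_s: 8.52
position: [0.6005, -0.0529, 0.2783]
eef_rot: [-0.017, 1.0, -0.0, 0.0]
wrist_force: [1.1, 0.2, -2.3]
grip_width: 0.407
grip_force: 61.1
```

Call:
move_arm:
  increments:
    - {"dx": 0,"dy": 0,"dz": 0.06,"ax": 0,"ay": 0,"az": 0}
    - {"dx": 0,"dy": 0,"dz": 0.12,"ax": 0,"ay": 0,"az": 0}
    - {"dx": 0,"dy": 0,"dz": 0.18,"ax": 0,"ay": 0,"az": 0}
    - {"dx": 0,"dy": 0,"dz": 0.24,"ax": 0,"ay": 0,"az": 0}
    - {"dx": 0,"dy": 0,"dz": 0.3,"ax": 0,"ay": 0,"az": 0}
    - {"dx": 0,"dy": 0,"dz": 0.36,"ax": 0,"ay": 0,"az": 0}
    - {"dx": 0,"dy": 0,"dz": 0.42,"ax": 0,"ay": 0,"az": 0}
    - {"dx": 0,"dy": 0,"dz": 0.48,"ax": 0,"ay": 0,"az": 0}
    - {"dx": 0,"dy": 0,"dz": 0.48,"ax": 0,"ay": 0,"az": 0}

```text
time_s: 9.65
position: [0.6001, -0.0528, 0.206]
eef_rot: [-0.017, 1.0, 0.0, -0.001]
wrist_force: [0.2, 0.3, -2.6]
grip_width: 0.408
grip_force: 61.1
```

Call:
move_arm:
  increments:
    - {"dx": -0.02,"dy": 0.009,"dz": 0,"ax": 0,"ay": 0,"az": 0}
    - {"dx": -0.04,"dy": 0.009,"dz": 0,"ax": 0,"ay": 0,"az": 0}
    - {"dx": -0.05,"dy": 0.009,"dz": 0,"ax": 0,"ay": 0,"az": 0}
    - {"dx": -0.055,"dy": 0.009,"dz": 0,"ax": 0,"ay": 0,"az": 0}
    - {"dx": -0.055,"dy": 0.009,"dz": 0,"ax": 0,"ay": 0,"az": 0}

```text
time_s: 10.28
position: [0.6087, -0.0513, 0.2068]
eef_rot: [-0.017, 1.0, -0.0, 0.0]
wrist_force: [-0.1, -0.2, -3.6]
grip_width: 0.405
grip_force: 61.1
```

Call:
move_arm:
  increments:
    - {"dx": -0.005,"dy": 0,"dz": 0,"ax": 0,"ay": 0,"az": 0}
    - {"dx": -0.01,"dy": 0,"dz": 0,"ax": 0,"ay": 0,"az": 0}
    - {"dx": -0.01,"dy": 0,"dz": 0,"ax": 0,"ay": 0,"az": 0}
    - {"dx": -0.01,"dy": 0,"dz": 0,"ax": 0,"ay": 0,"az": 0}

```text
time_s: 10.78
position: [0.6099, -0.0512, 0.2067]
eef_rot: [-0.017, 1.0, -0.0, -0.0]
wrist_force: [-1.6, -0.6, -2.5]
grip_width: 0.407
grip_force: 61.1
```

Call:
move_arm:
  increments:
    - {"dx": -0.006,"dy": 0,"dz": 0,"ax": 0,"ay": 0,"az": 0}
    - {"dx": -0.006,"dy": 0,"dz": 0,"ax": 0,"ay": 0,"az": 0}
    - {"dx": -0.006,"dy": 0,"dz": 0,"ax": 0,"ay": 0,"az": 0}

```text
time_s: 11.15
position: [0.6104, -0.0512, 0.2067]
eef_rot: [-0.017, 1.0, -0.0, -0.001]
wrist_force: [-5.6, -1.0, 0.5]
grip_width: 0.412
grip_force: 61.1
```

Call:
move_arm:
  increments:
    - {"dx": -0.006,"dy": 0,"dz": 0,"ax": 0,"ay": 0,"az": 0}
    - {"dx": -0.006,"dy": 0,"dz": 0,"ax": 0,"ay": 0,"az": 0}
    - {"dx": -0.006,"dy": 0,"dz": 0,"ax": 0,"ay": 0,"az": 0}

```text
time_s: 11.52
position: [0.6107, -0.0512, 0.2066]
eef_rot: [-0.017, 1.0, -0.0, -0.001]
wrist_force: [-7.6, 0.2, 2.3]
grip_width: 0.41
grip_force: 61.4
```

Back contact is at x ≈ 0.610, as predicted. I'll ease the push slightly and lower onto the board.

Call:
move_arm:
  increments:
    - {"dx": 0.005,"dy": 0,"dz": 0,"ax": 0,"ay": 0,"az": 0}
    - {"dx": 0.005,"dy": 0,"dz": 0.007,"ax": 0,"ay": 0,"az": 0}
    - {"dx": 0.005,"dy": 0,"dz": 0.013,"ax": 0,"ay": 0,"az": 0}
    - {"dx": 0.005,"dy": 0,"dz": 0.013,"ax": 0,"ay": 0,"az": 0}

```text
time_s: 12.02
position: [0.6104, -0.0512, 0.2046]
eef_rot: [-0.017, 1.0, -0.0, -0.001]
wrist_force: [-5.4, -0.8, 0.6]
grip_width: 0.406
grip_force: 61.4
```

Call:
move_arm:
  increments:
    - {"dx": 0,"dy": 0,"dz": 0.007,"ax": 0,"ay": 0,"az": 0}
    - {"dx": 0,"dy": 0,"dz": 0.007,"ax": 0,"ay": 0,"az": 0}
    - {"dx": 0,"dy": 0,"dz": 0.007,"ax": 0,"ay": 0,"az": 0}

```text
time_s: 12.4
position: [0.6104, -0.0512, 0.2036]
eef_rot: [-0.017, 1.0, -0.0, -0.001]
wrist_force: [-5.6, -0.4, -0.3]
grip_width: 0.408
grip_force: 61.4
```

Call:
move_arm:
  increments:
    - {"dx": 0,"dy": 0,"dz": 0.007,"ax": 0,"ay": 0,"az": 0}
    - {"dx": 0,"dy": 0,"dz": 0.007,"ax": 0,"ay": 0,"az": 0}
    - {"dx": 0,"dy": 0,"dz": 0.007,"ax": 0,"ay": 0,"az": 0}

```text
time_s: 12.78
position: [0.6104, -0.0512, 0.2035]
eef_rot: [-0.017, 1.0, -0.0, -0.001]
wrist_force: [-8.2, -0.4, 9.4]
grip_width: 0.407
grip_force: 62.6
```

Call:
move_arm:
  increments:
    - {"dx": 0,"dy": 0,"dz": 0.007,"ax": 0,"ay": 0,"az": 0}
    - {"dx": 0,"dy": 0,"dz": 0.007,"ax": 0,"ay": 0,"az": 0}
    - {"dx": 0,"dy": 0,"dz": 0.007,"ax": 0,"ay": 0,"az": 0}

```text
time_s: 13.15
position: [0.6105, -0.0512, 0.2034]
eef_rot: [-0.016, 1.0, -0.0, -0.0]
wrist_force: [-11.6, -0.2, 18.5]
grip_width: 0.408
grip_force: 63.4
```

Call:
move_arm:
  increments:
    - {"dx": 0.003,"dy": 0,"dz": -0.01,"ax": 0,"ay": 0,"az": 0}
    - {"dx": 0.003,"dy": 0,"dz": -0.01,"ax": 0,"ay": 0,"az": 0}

```text
time_s: 13.4
position: [0.6103, -0.0513, 0.2035]
eef_rot: [-0.017, 1.0, -0.0, -0.0]
wrist_force: [-6.3, 0.7, 5.4]
grip_width: 0.408
grip_force: 61.5
```

Call:
move_arm:
  increments:
    - {"dx": 0,"dy": 0,"dz": 0,"ax": 0,"ay": 0,"az": 0}
    - {"dx": 0,"dy": 0,"dz": 0,"ax": 0,"ay": 0,"az": 0}
    - {"dx": 0,"dy": 0,"dz": 0,"ax": 0,"ay": 0,"az": 0}
    - {"dx": 0,"dy": 0,"dz": 0,"ax": 0,"ay": 0,"az": 0}
    - {"dx": 0,"dy": 0,"dz": 0,"ax": 0,"ay": 0,"az": 0}
    - {"dx": 0,"dy": 0,"dz": 0,"ax": 0,"ay": 0,"az": 0}
  claw: 0

```text
time_s: 14.15
position: [0.6108, -0.0511, 0.2032]
eef_rot: [-0.017, 1.0, 0.0, 0.0]
wrist_force: [0.4, -0.5, 1.0]
grip_width: 1.001
grip_force: 0.0
```

Call:
move_arm:
  increments:
    - {"dx": 0,"dy": 0,"dz": -0.1,"ax": 0,"ay": 0,"az": 0}
    - {"dx": 0,"dy": 0,"dz": -0.25,"ax": 0,"ay": 0,"az": 0}
    - {"dx": 0,"dy": 0,"dz": -0.4,"ax": 0,"ay": 0,"az": 0}
    - {"dx": 0,"dy": 0,"dz": -0.55,"ax": 0,"ay": 0,"az": 0}
    - {"dx": 0,"dy": 0,"dz": -0.55,"ax": 0,"ay": 0,"az": 0}

```text
time_s: 14.78
position: [0.6117, -0.0512, 0.2883]
eef_rot: [-0.017, 1.0, -0.0, 0.002]
wrist_force: [-0.1, -0.5, -0.5]
grip_width: 0.994
grip_force: 0.0
```

```bash
python3 -c "
from h import *; to([.5773,-.2,.309])
a=robot.read_camera('scene')[120:300,230:410,::-1];b=robot.read_camera('side')[140:300,300:460,::-1]
cv2.imwrite('pics/l3.png',np.hstack([cv2.resize(a,(400,400),interpolation=2),cv2.resize(b,(400,400),interpolation=2)]))"
```

```text
t 14.775 p [ 0.6117 -0.0512  0.2883] F [-0.1 -0.5 -0.5] w 0.994
shift [ 0.262 -0.984 -0.139] turn [-0.     0.005 -0.   ]
```

View pics/l3.png

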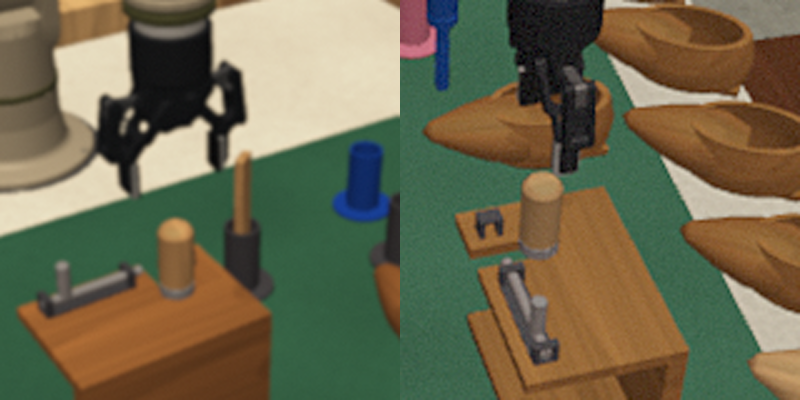

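The rasp hangs upright at the back of the notch, released. Next I'll shut the fingers, go behind the knob, and push it.

Call:
move_arm:
  increments:
    - {"dx": 0.08,"dy": -0.3,"dz": 0,"ax": 0,"ay": 0,"az": 0}
    - {"dx": 0.16,"dy": -0.6,"dz": 0,"ax": 0,"ay": 0,"az": 0}
    - {"dx": 0.25,"dy": -1,"dz": 0,"ax": 0,"ay": 0,"az": 0}
    - {"dx": 0.25,"dy": -1,"dz": 0,"ax": 0,"ay": 0,"az": 0}
    - {"dx": 0.25,"dy": -1,"dz": 0,"ax": 0,"ay": 0,"az": 0}
    - {"dx": 0.25,"dy": -1,"dz": 0,"ax": 0,"ay": 0,"az": 0}
    - {"dx": 0.25,"dy": -1,"dz": 0,"ax": 0,"ay": 0,"az": 0}
    - {"dx": 0.25,"dy": -1,"dz": 0,"ax": 0,"ay": 0,"az": 0}
  claw: 255

```text
time_s: 15.88
position: [0.5785, -0.2015, 0.2857]
eef_rot: [-0.017, 1.0, 0.0, 0.0]
wrist_force: [-1.0, 0.1, -0.1]
grip_width: 0.002
grip_force: 0.0
```

```bash
python3 -c "
from h import *; to([.5785,-.2023,.198])"
```

```text
t 15.875 p [ 0.5785 -0.2015  0.2857] F [-1.   0.1 -0.1] w 0.002
shift [ 0.    -0.005  0.585] turn [0.    0.    0.001]
```

Call:
move_arm:
  increments:
    - {"dx": 0,"dy": 0,"dz": 0.15,"ax": 0,"ay": 0,"az": 0}
    - {"dx": 0,"dy": 0,"dz": 0.3,"ax": 0,"ay": 0,"az": 0}
    - {"dx": 0,"dy": 0,"dz": 0.42,"ax": 0,"ay": 0,"az": 0}
    - {"dx": 0,"dy": 0,"dz": 0.52,"ax": 0,"ay": 0,"az": 0}
    - {"dx": 0,"dy": 0,"dz": 0.58,"ax": 0,"ay": 0,"az": 0}
    - {"dx": 0,"dy": 0,"dz": 0.58,"ax": 0,"ay": 0,"az": 0}
    - {"dx": 0,"dy": 0,"dz": 0.58,"ax": 0,"ay": 0,"az": 0}

```text
time_s: 16.75
position: [0.5786, -0.2024, 0.1992]
eef_rot: [-0.017, 1.0, -0.0, 0.0]
wrist_force: [0.5, -0.2, -0.6]
grip_width: -0.001
grip_force: 0.0
```

Call:
move_arm:
  increments:
    - {"dx": 0,"dy": 0.03,"dz": 0,"ax": 0,"ay": 0,"az": 0}
    - {"dx": 0,"dy": 0.06,"dz": 0,"ax": 0,"ay": 0,"az": 0}
    - {"dx": 0,"dy": 0.09,"dz": 0,"ax": 0,"ay": 0,"az": 0}
    - {"dx": 0,"dy": 0.12,"dz": 0,"ax": 0,"ay": 0,"az": 0}
    - {"dx": 0,"dy": 0.15,"dz": 0,"ax": 0,"ay": 0,"az": 0}
    - {"dx": 0,"dy": 0.18,"dz": 0,"ax": 0,"ay": 0,"az": 0}
    - {"dx": 0,"dy": 0.21,"dz": 0,"ax": 0,"ay": 0,"az": 0}
    - {"dx": 0,"dy": 0.24,"dz": 0,"ax": 0,"ay": 0,"az": 0}
    - {"dx": 0,"dy": 0.27,"dz": 0,"ax": 0,"ay": 0,"az": 0}
    - {"dx": 0,"dy": 0.3,"dz": 0,"ax": 0,"ay": 0,"az": 0}
    - {"dx": 0,"dy": 0.33,"dz": 0,"ax": 0,"ay": 0,"az": 0}
    - {"dx": 0,"dy": 0.36,"dz": 0,"ax": 0,"ay": 0,"az": 0}
    - {"dx": 0,"dy": 0.39,"dz": 0,"ax": 0,"ay": 0,"az": 0}
    - {"dx": 0,"dy": 0.42,"dz": 0,"ax": 0,"ay": 0,"az": 0}
    - {"dx": 0,"dy": 0.42,"dz": 0,"ax": 0,"ay": 0,"az": 0}

```text
time_s: 18.62
position: [0.5762, -0.1386, 0.1987]
eef_rot: [-0.017, 1.0, 0.0, -0.0]
wrist_force: [-0.4, -0.4, 0.5]
grip_width: -0.001
grip_force: 0.0
```

Call:
move_arm:
  increments:
    - {"dx": 0,"dy": 0.02,"dz": 0,"ax": 0,"ay": 0,"az": 0}
    - {"dx": 0,"dy": 0.04,"dz": 0,"ax": 0,"ay": 0,"az": 0}
    - {"dx": 0,"dy": 0.05,"dz": 0,"ax": 0,"ay": 0,"az": 0}
    - {"dx": 0,"dy": 0.05,"dz": 0,"ax": 0,"ay": 0,"az": 0}

```text
time_s: 19.12
position: [0.576, -0.1316, 0.1987]
eef_rot: [-0.017, 1.0, 0.0, 0.0]
wrist_force: [-0.4, 0.9, -0.5]
grip_width: -0.0
grip_force: 0.2
```

Call:
move_arm:
  increments:
    - {"dx": 0,"dy": 0.01,"dz": 0,"ax": 0,"ay": 0,"az": 0}
    - {"dx": 0,"dy": 0.02,"dz": 0,"ax": 0,"ay": 0,"az": 0}
    - {"dx": 0,"dy": 0.02,"dz": 0,"ax": 0,"ay": 0,"az": 0}

```text
time_s: 19.5
position: [0.5759, -0.1287, 0.1987]
eef_rot: [-0.017, 1.0, 0.0, 0.0]
wrist_force: [0.4, -0.6, 0.3]
grip_width: -0.003
grip_force: 0.4
```

Call:
move_arm:
  increments:
    - {"dx": 0,"dy": 0.01,"dz": 0,"ax": 0,"ay": 0,"az": 0}
    - {"dx": 0,"dy": 0.02,"dz": 0,"ax": 0,"ay": 0,"az": 0}
    - {"dx": 0,"dy": 0.02,"dz": 0,"ax": 0,"ay": 0,"az": 0}

```text
time_s: 19.88
position: [0.5758, -0.1275, 0.1988]
eef_rot: [-0.016, 1.0, -0.001, 0.0]
wrist_force: [0.6, -7.3, -1.2]
grip_width: -0.004
grip_force: 3.3
```

```bash
python3 -c "
from h import *; to([.5785,-.2023,.198])
a=robot.read_camera('scene')[140:290,235:385,::-1];b=robot.read_camera('side')[180:300,320:440,::-1]
cv2.imwrite('pics/l4.png',np.hstack([cv2.resize(a,(400,400),interpolation=2),cv2.resize(b,(400,400),interpolation=2)]))"
```

```text
t 19.875 p [ 0.5758 -0.1275  0.1988] F [ 0.6 -7.3 -1.2] w -0.004
shift [-0.002 -0.499  0.006] turn [-0.002  0.001 -0.002]
```

View pics/l4.png

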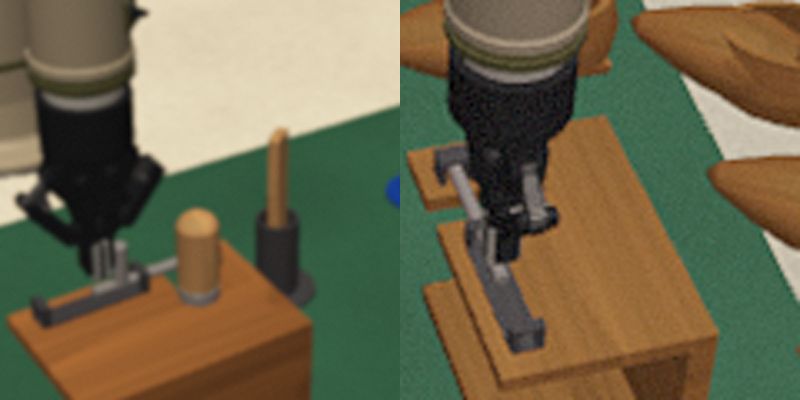

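The rod crosses the notch into the keeper. Contact is at the expected end (rack y ≈ -75 mm), where the force jumped. One small push will confirm the stop, then I'll retreat.

Call:
move_arm:
  increments:
    - {"dx": 0,"dy": 0.01,"dz": 0,"ax": 0,"ay": 0,"az": 0}
    - {"dx": 0,"dy": 0.01,"dz": 0,"ax": 0,"ay": 0,"az": 0}
    - {"dx": 0,"dy": 0.01,"dz": 0,"ax": 0,"ay": 0,"az": 0}

```text
time_s: 20.35
position: [0.5757, -0.1273, 0.1988]
eef_rot: [-0.015, 1.0, -0.002, 0.0]
wrist_force: [1.3, -10.7, -1.9]
grip_width: -0.001
grip_force: 5.2
```

Call:
move_arm:
  increments:
    - {"dx": 0,"dy": -0.05,"dz": 0,"ax": 0,"ay": 0,"az": 0}
    - {"dx": 0,"dy": -0.1,"dz": 0,"ax": 0,"ay": 0,"az": 0}
    - {"dx": 0,"dy": -0.15,"dz": 0,"ax": 0,"ay": 0,"az": 0}
    - {"dx": 0,"dy": -0.15,"dz": -0.2,"ax": 0,"ay": 0,"az": 0}
    - {"dx": 0,"dy": -0.15,"dz": -0.5,"ax": 0,"ay": 0,"az": 0}
    - {"dx": 0,"dy": -0.15,"dz": -0.8,"ax": 0,"ay": 0,"az": 0}
    - {"dx": 0,"dy": -0.15,"dz": -0.8,"ax": 0,"ay": 0,"az": 0}
    - {"dx": 0,"dy": -0.15,"dz": -0.8,"ax": 0,"ay": 0,"az": 0}

```text
time_s: 21.35
position: [0.5761, -0.1468, 0.3184]
eef_rot: [-0.017, 1.0, 0.0, -0.0]
wrist_force: [0.0, 0.2, -0.3]
grip_width: 0.002
grip_force: 0.0
```

```bash
python3 -c "
from station import robot
print(robot.sign_off())"
```

```text
the job is handed in; nothing more can be done
None
```

The rasp hangs released at the back of the notch and the bolt was then pushed home to its stop in the keeper; the job was handed in at about 21 s, with no picture taken after the arm backed off.

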